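# Put the microscopy supplies away with their own kind

### The job

Sort the four things standing loose on the bench (the tall objective, the bottle with the green cap, the white bottle with the tall black cap and the small coverslip box) into the three divided trays: each goes into the tray that already holds one of its kind, upright on the floor of an empty bay, one thing to a bay. Set each down rather than dropping it, and leave the three things already in the trays standing upright in their bays.

Things in the scene. Friction and masses are not known exactly. Their poses are not given: they have to be found in the camera images.
- objective_tray: grey plastic tray, 96 (x) x 150 (y) mm, fixed; all three look alike but for their contents. Floor 3 mm thick; walls and dividers 3 mm thick, tops 14 mm up. Three bays, each 90 (x) x 46 (y) mm inside, at y = +49, 0, -49 mm. Origin: centre of underside; x points away from the robot within 15 degrees, z up. Holds the short objective, in its +y bay; two bays empty.
- bottle_tray: grey plastic tray, 96 (x) x 150 (y) mm, fixed; all three look alike but for their contents. Floor 3 mm thick; walls and dividers 3 mm thick, tops 14 mm up. Three bays, each 90 (x) x 46 (y) mm inside, at y = +49, 0, -49 mm. Origin: centre of underside; x points away from the robot within 15 degrees, z up. Holds the brown bottle, in its middle bay; two bays empty.
- coverslip_tray: grey plastic tray, 96 (x) x 150 (y) mm, fixed; all three look alike but for their contents. Floor 3 mm thick; walls and dividers 3 mm thick, tops 14 mm up. Three bays, each 90 (x) x 46 (y) mm inside, at y = +49, 0, -49 mm. Origin: centre of underside; x points away from the robot within 15 degrees, z up. Holds the large coverslip box, in its -y bay; two bays empty.
- short_objective: microscope objective, white and metal with a yellow ring, 26 mm across, 38 mm tall, standing on its thread end in the objective tray at the start. Origin: centre of its underside; z up along its axis. Loose. Stays there.
- brown_bottle: small brown bottle with a black cap, 25 mm across, 62 mm tall (body to 48 mm), standing in the bottle tray at the start. Origin: centre of its underside; z up along its axis. Loose. Stays there.
- large_coverslip_box: bluish-white square box of cover glasses, 32 x 32 x 14 mm, lying in the coverslip tray at the start. Origin: centre of its underside; z up along its axis. Loose. Stays there.
- tall_objective: microscope objective, white and metal with a green ring and a narrowing nose, 26 mm across at the lower part, 46 mm tall, 0.11 kg, standing on its thread end on the bench; grasp it low, within its lower 25 mm. Origin: centre of its underside; z up along its axis. Loose. 
- green_cap_bottle: small round white bottle with a green screw cap, 23 mm across, 50 mm tall, body to 36 mm, 0.02 kg, standing on the bench; grasp round the body. Origin: centre of its underside; z up along its axis. Loose. 
- black_cap_bottle: small round whitish bottle with a tall narrow black cap, 26 mm across, 66 mm tall; the wide body is its lower 34 mm; standing on the bench; grasp round the body. Origin: centre of its underside; z up along its axis. Loose. 
- small_coverslip_box: greenish-white square box of cover glasses, 28 x 28 x 16 mm, 0.02 kg, lying flat on the bench; grasp by two facing sides (square to its x and y axes). Origin: centre of its underside; z up along its axis. Loose. 

How it is judged (in metres and radians):
At the end, for the whole second after the job is handed in: Each of the four stands released and at rest in its own empty bay of the tray holding its kind: centre within 16 mm of the bay's middle across and 36 mm along, on the floor (within 5 mm), tilted under 0.15 rad; the three things first in the trays are upright in their own bays (x of short_objective in the frame of objective_tray between -0.036 and 0.036 m and y of short_objective in the frame of objective_tray between 0.033 and 0.065 m and x of brown_bottle in the frame of bottle_tray between -0.036 and 0.036 m and y of brown_bottle in the frame of bottle_tray between -0.016 and 0.016 m and x of large_coverslip_box in the frame of coverslip_tray between -0.036 and 0.036 m and y of large_coverslip_box in the frame of coverslip_tray between -0.065 and -0.033 m and z of short_objective in the frame of objective_tray between -0.001 and 0.008 m and angle between each of short_objective, brown_bottle, large_coverslip_box, tall_objective, green_cap_bottle, black_cap_bottle, small_coverslip_box's own z axis and vertical below 0.15 rad and linear speed of each of short_objective, brown_bottle, large_coverslip_box, tall_objective, green_cap_bottle, black_cap_bottle, small_coverslip_box below 0.02 m/s and contact force between the fingers and short_objective below 0.05 N and z of brown_bottle in the frame of bottle_tray between -0.001 and 0.008 m and contact force between the fingers and brown_bottle below 0.05 N and z of large_coverslip_box in the frame of coverslip_tray between -0.001 and 0.008 m and contact force between the fingers and large_coverslip_box below 0.05 N and z of tall_objective in the frame of objective_tray between -0.001 and 0.008 m and contact force between the fingers and tall_objective below 0.05 N and z of green_cap_bottle in the frame of bottle_tray between -0.001 and 0.008 m and contact force between the fingers and green_cap_bottle below 0.05 N and z of black_cap_bottle in the frame of bottle_tray between -0.001 and 0.008 m and contact force between the fingers and black_cap_bottle below 0.05 N and z of small_coverslip_box in the frame of coverslip_tray between -0.001 and 0.008 m and contact force between the fingers and small_coverslip_box below 0.05 N and ((x of tall_objective in the frame of objective_tray between -0.036 and 0.036 m and y of tall_objective in the frame of objective_tray between -0.016 and 0.016 m) or (x of tall_objective in the frame of objective_tray between -0.036 and 0.036 m and y of tall_objective in the frame of objective_tray between -0.065 and -0.033 m)) and ((x of small_coverslip_box in the frame of coverslip_tray between -0.036 and 0.036 m and y of small_coverslip_box in the frame of coverslip_tray between -0.016 and 0.016 m) or (x of small_coverslip_box in the frame of coverslip_tray between -0.036 and 0.036 m and y of small_coverslip_box in the frame of coverslip_tray between 0.033 and 0.065 m)) and (((x of green_cap_bottle in the frame of bottle_tray between -0.036 and 0.036 m and y of green_cap_bottle in the frame of bottle_tray between 0.033 and 0.065 m) and (x of black_cap_bottle in the frame of bottle_tray between -0.036 and 0.036 m and y of black_cap_bottle in the frame of bottle_tray between -0.065 and -0.033 m)) or ((x of green_cap_bottle in the frame of bottle_tray between -0.036 and 0.036 m and y of green_cap_bottle in the frame of bottle_tray between -0.065 and -0.033 m) and (x of black_cap_bottle in the frame of bottle_tray between -0.036 and 0.036 m and y of black_cap_bottle in the frame of bottle_tray between 0.033 and 0.065 m)))); the robot touches nothing.
It fails at once if a thing is dropped (falls free of the fingers at over 0.7 m/s, about 25 mm of fall) ((linear speed of tall_objective above 0.7 m/s and contact force between the fingers and tall_objective below 0.02 N) or (linear speed of green_cap_bottle above 0.7 m/s and contact force between the fingers and green_cap_bottle below 0.02 N) or (linear speed of black_cap_bottle above 0.7 m/s and contact force between the fingers and black_cap_bottle below 0.02 N) or (linear speed of small_coverslip_box above 0.7 m/s and contact force between the fingers and small_coverslip_box below 0.02 N)).
It fails at once if a thing that stood in a tray is knocked over (angle between any of short_objective, brown_bottle, large_coverslip_box's own z axis and vertical above 0.7 rad).
It also fails if it takes over 106 s, if anything falls off the work surface, if the arm or the gripper's body presses on something with over 40 N, if the wrist force passes 120 N, or if a joint passes its speed limit or range.

### The arm

A 6-joint arm with a two-finger parallel gripper is mounted at the origin on a cart in front of the work surface, level with it; the furniture and walls round the work are solid. World frame = base frame: x ahead of the robot, y to its left, z up, the work surface at z = 0. Lengths are in m, angles in degrees, forces in N, time in s.
With the tool pointing down it reaches from about 0.35 to 0.925 m from the base axis. Payload 6.4 kg.
Tool frame: the origin (TCP) lies midway between the tips of the shut fingers; the grasp point (between the pads) lies 19 mm behind it; z points along the fingers, y is the line along which they close (so a half turn about z gives the same grasp; the last joint's range is limited). The gripper opens to 85 mm and grips with 20 to 120 N. Pads are 22 mm wide; open, the fingers measure 114 mm over their backs; the gripper's body (76 mm by 85 mm) begins 54 mm behind the grasp point. The pads swing forward as they close: fully open they stand 13 mm farther back than shut.
Start: joints at [-80.907, 14.043, 89.255, -0, 76.702, -9.975], TCP at [0.212, -0.614, 0.231] pointing down, gripper open.
Joint ranges: [-179.41, 179.41], [-58.25, 129.5], [7.25, 145.43], [-54.29, 234.29], [11.92, 165.04], [-157.13, 157.13]. Speed limits (degrees/s): [147.25, 147.25, 180, 180, 180, 180].

### API

Orientations are given as a 3x3 rotation matrix whose columns are the frame's x, y, z axes.
In Python, from workcell import bot gives the robot as it stands. The module is installed in compiled form; this text tells all that it offers.
- The arm moves only by the tool step_arm, never from a script. Its argument "moves" is a list of rows, each a list of 7 numbers: the shift along the tool's x, y, z in units of 250 mm (1.0 is 250 mm), then the turn, a rotation vector about the tool's x, y, z in units of 30 degrees (1.0 is 30 degrees), then the closure, from -1 (fully open) to 1 (shut), so that 0 is half open. A call has exactly 8 rows; each row is the pose to reach, as a shift and turn from the pose commanded when the call began, along the tool's axes at that moment; what a row does not reach only later rows make up. A row lasts 1/8 s, in which the tool goes at most 62.5 mm and 10.7 degrees, less where a joint would pass 70% of its speed; a pose out of reach is approached as far as the arm can. A call with a number of a shift or a turn outside -1 to 1 is refused whole. A call with a gripper value outside its range is refused whole. The fingers move at their own pace and stop on an object; the grip force is fixed at half the most. Time passes only in rows, so rows that repeat a pose let the fingers close, or fill a call up. It gives the time, the measured TCP pose, the force, the opening and the grip force at its end, in the units of the state.
- bot.read_state(): the state, without advancing time (a new reading comes with each control period).
- bot.read_camera(name): name is "side" or "top" or "wrist"; returns a dict with "frame" (400x640x3 uint8, blue, green, red), "range_z" (400x640 float32, m along the optical axis (not along the pixel's ray), 0 where there is no reading), "camera_matrix" (3x3 intrinsics, pixels), "rvec" (rotation vector, rad) and "tvec" (3), from world to camera coordinates, as OpenCV has them; the wrist camera has in their place "T_tool_cam" (4x4, takes a point from camera to tool coordinates, whose origin is the TCP and whose axes are the flange's). Camera axes: x right, y down, z forward; pixel columns grow to the right and rows downward; lengths in m; the calibration is good to about 2 mm. A picture is of the moment at which its call begins: read the wrist's pose just before it.
- bot.job_done(): hands the job in; it is judged then, once.
The state is a dict: "clock": time; "joint_positions": joint angles; "qvel": joint speeds; "joint_efforts": joint torques, N m; "tcp_pos": TCP position; "tool_rot": TCP orientation; "ft_force": force on the tool from outside, world axes, zero at the start; "moment": the same for the moment, N m; "grip_width": finger opening in m; "grip_force": force on a finger pad.
Only numpy, scipy, OpenCV 4.12 (cv2) and the standard library are available. Lean on these libraries where they do the work, as an engineer would, in place of code of your own. Each camera call takes 0.05 s, during which the arm holds its last target. There are 200 camera calls.

## Working session

There is one attempt and no reset: what is moved stays moved. The work goes in short steps, Python scripts to look and compute and a tool call to move; the robot and the scene stay as the last step left them, time stands still between calls to the robot, and variables do not carry over. Pictures are saved under pics/ and viewed, at most 14 in all, crops included, and the job is handed in when it is done.

Besides the shell and the picture viewer there is one more tool, called after "Emit:" as name(argument=value, ...), one argument or row to a line, values as JSON. step_arm: Moves the arm, as the interface text tells. Shifts and turns lie within -1 to 1; 1 stands for 250 mm of shift or 30 degrees of turn. Its arguments: {"type":"object","properties":{"moves":{"type":"array","items":{"type":"array","items":{"type":"number"}}}},"required":["moves"]}

```bash
mkdir -p pics; cat > h.py <<'E'
import numpy as np, cv2
from workcell import bot
def get(n):
    s=bot.read_state(); c=bot.read_camera(n); K=np.array(c["camera_matrix"])
    if n=="wrist":
        T=np.eye(4);T[:3,:3]=s["tool_rot"];T[:3,3]=s["tcp_pos"]
        M=T@np.array(c["T_tool_cam"])
    else:
        R=cv2.Rodrigues(np.array(c["rvec"],float))[0];M=np.eye(4);M[:3,:3]=R.T;M[:3,3]=-R.T@np.array(c["tvec"]).ravel()
    return c["frame"],c["range_z"],K,M
def cloud(z,K,M):
    v,u=np.mgrid[:z.shape[0],:z.shape[1]]
    P=np.stack([(u-K[0,2])/K[0,0]*z,(v-K[1,2])/K[1,1]*z,z],-1)
    P=P@M[:3,:3].T+M[:3,3]; P[z==0]=np.nan
    return P
def ray(u,v,h,K,M):
    d=M[:3,:3]@np.linalg.solve(K,[u,v,1.]); o=M[:3,3]
    return o+d*(h-o[2])/d[2]
E
python3 - <<'E'
from h import *
for n in("top","side"):
    f,z,K,M=get(n); cv2.imwrite(f"pics/{n}0.png",f); np.savez(f"{n}0.npz",f=f,z=z,K=K,M=M)
    print(n,M.round(3),K[0,0],(z>0).mean())
s=bot.read_state();print(s["clock"],s["tcp_pos"],np.round(s["tool_rot"],3))
E
```

```text
top [[ 0.008 -0.991  0.132  0.378]
 [-1.    -0.006  0.018  0.056]
 [-0.017 -0.132 -0.991  1.196]
 [ 0.     0.     0.     1.   ]] 516.9555981260647 0.99583984375
side [[-0.847 -0.233  0.477  0.115]
 [-0.531  0.394 -0.75   0.737]
 [-0.013 -0.889 -0.458  0.46 ]
 [ 0.     0.     0.     1.   ]] 423.61984655439267 0.995984375
0.1 [ 0.21225069 -0.61382477  0.23025098] [[ 0.945  0.327 -0.   ]
 [ 0.327 -0.945  0.002]
 [ 0.    -0.002 -1.   ]]
```

View pics/top0.png

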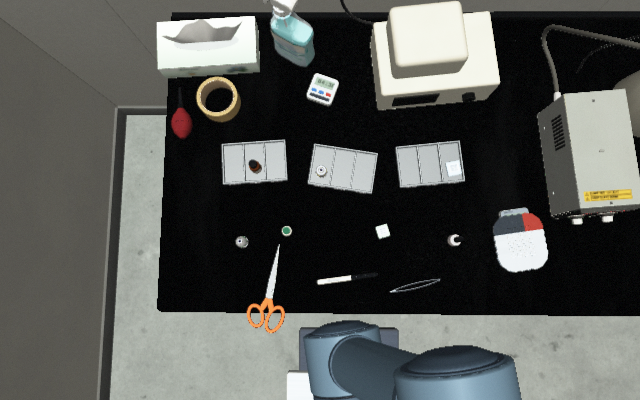

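View pics/side0.png

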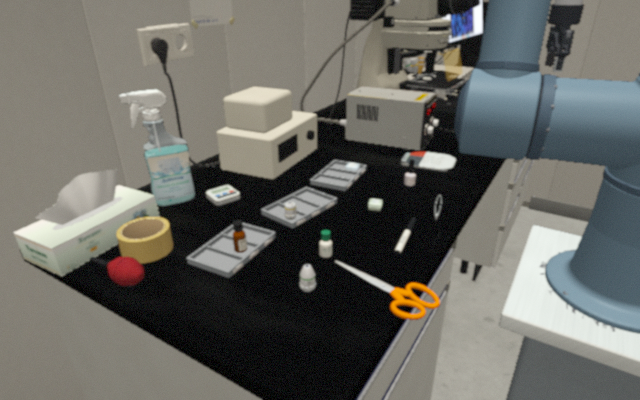

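The top view shows, from left (+y): the tall objective (242,241), green-cap bottle (287,231), small box (382,231) and black-cap bottle (455,240). The bottle, objective and coverslip trays are at (254,163), (343,168) and (430,164). The side view confirms this layout.

```bash
cat > m.py <<'E'
from h import *
D={n:np.load(n+"0.npz") for n in("top","side")}
d=D["top"];f,z,K,M=[d[k] for k in"fzKM"];P=cloud(z,K,M)
print("bench z",np.nanmedian(P[255:265,300:380,2]),"depth noise",np.nanstd(P[262:272,300:380,2]))
mx=f.max(2).astype(np.uint8)
for n,(u,v) in dict(bott=(254,163),obj=(343,168),cov=(430,164)).items():
    m=np.zeros(mx.shape,np.uint8);w=slice(v-30,v+31),slice(u-42,u+43)
    m[w]=(mx[w]>70)
    c=max(cv2.findContours(m,0,2)[0],key=cv2.contourArea)
    r=cv2.boxPoints(cv2.minAreaRect(c))
    Q=np.array([ray(a,b,0.014,K,M)[:2] for a,b in r])
    ctr=Q.mean(0);e=[Q[1]-Q[0],Q[2]-Q[1]];e.sort(key=lambda q:-np.hypot(*q))
    y=e[0]*np.sign(e[0][1]);print(n,ctr.round(4),[np.hypot(*q).round(4) for q in e],"yaw",np.degrees(np.arctan2(-y[0],y[1])).round(2))
for n,(u,v) in dict(tall=(242,241),green=(287,231),box=(382,231),black=(455,240),brown=(255,166),short=(321,171),large=(453,168)).items():
    p=P[v-14:v+15,u-14:u+15].reshape(-1,3);h=np.nanmax(p[:,2]);q=p[p[:,2]>max(0.008,h-.012)]
    print(n,"zmax",h.round(4),len(q),"mean",q.mean(0).round(4),"mid",((q.max(0)+q.min(0))/2)[:2].round(4),"sz",np.ptp(q[:,:2],axis=0).round(3))
v,u=230,382;m=np.zeros(mx.shape,np.uint8);m[v-14:v+15,u-14:u+15]=mx[v-14:v+15,u-14:u+15]>110
c=max(cv2.findContours(m,0,2)[0],key=cv2.contourArea);r=cv2.minAreaRect(c);print(r)
Q=np.array([ray(a,b,0.016,K,M)[:2] for a,b in cv2.boxPoints(r)]);print(Q.mean(0),np.degrees(np.arctan2(*(Q[1]-Q[0])[::-1]))%90)
# side cloud of the same
d=D["side"];S=cloud(d["z"],d["K"],d["M"])
for n,(x,y) in {}.items(): pass
for n,(u,v) in dict(tall=(307,278),green=(326,243),box=(375,204),black=(410,178)).items():
    p=S[v-22:v+22,u-14:u+15].reshape(-1,3);q=p[p[:,2]>.008];c=np.nanmedian(q,0);q=q[np.hypot(*(q-c)[:,:2].T)<.03]
    print(n,len(q),q.mean(0).round(4),"zmax",q[:,2].max().round(4))
E
python3 m.py
python3 - <<'E'
import cv2
f=cv2.imread('pics/top0.png');cv2.imwrite('pics/top0c.png',cv2.resize(f[130:270,215:475],None,fx=3,fy=3,interpolation=2))
E
```

```text
bench z 0.0007595193928814359 depth noise 0.002249714441665132
bott [0.626  0.2433] [np.float64(0.1533), np.float64(0.1005)] yaw 4.13
obj [0.6117 0.0365] [np.float64(0.1525), np.float64(0.1002)] yaw -8.71
cov [ 0.6231 -0.1664] [np.float64(0.1539), np.float64(0.1005)] yaw 6.08
tall zmax 0.0496 55 mean [0.4404 0.2641 0.0428] mid [0.4411 0.2654] sz [0.02  0.018]
green zmax 0.0542 42 mean [0.4649 0.1618 0.0501] mid [0.4645 0.1618] sz [0.014 0.014]
box zmax 0.0218 150 mean [ 0.4674 -0.0556  0.0169] mid [ 0.4675 -0.055 ] sz [0.034 0.032]
black zmax 0.07 34 mean [ 0.4475 -0.2189  0.065 ] mid [ 0.4474 -0.2194] sz [0.011 0.012]
brown zmax 0.0689 55 mean [0.6123 0.238  0.0653] mid [0.6135 0.238 ] sz [0.018 0.016]
short zmax 0.0455 84 mean [0.6031 0.0861 0.0386] mid [0.6034 0.0865] sz [0.024 0.021]
large zmax 0.0243 288 mean [ 0.6109 -0.2205  0.017 ] mid [ 0.6131 -0.2157] sz [0.066 0.059]
((382.2500305175781, 230.7500457763672), (12.965337753295898, 12.016654014587402), 71.56504821777344)
[ 0.46685859 -0.05516401] 18.81780528776943
tall 328 [0.4345 0.2719 0.0288] zmax 0.0495
green 250 [0.4614 0.1694 0.0308] zmax 0.0531
box 107 [ 0.4632 -0.0511  0.0155] zmax 0.0195
black 179 [ 0.4435 -0.2123  0.0342] zmax 0.0681
```

View pics/top0c.png

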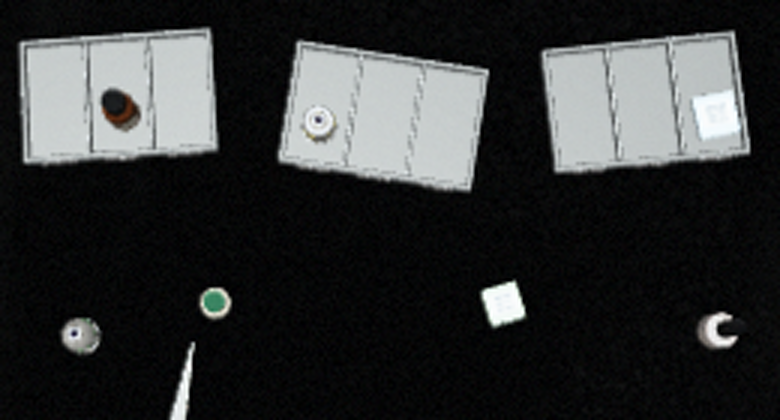

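The crop shows the box edges at about 16.5° and every tray bay as expected. I'm moving toward the black-cap bottle and turning so the fingers close along x.

Emit:
step_arm(
  moves=[
    [0.1,-0.08,0,0,0,-0.12,-0.5],
    [0.2,-0.16,0,0,0,-0.25,-0.5],
    [0.3,-0.24,0,0,0,-0.37,-0.5],
    [0.4,-0.32,0,0,0,-0.5,-0.5],
    [0.5,-0.4,0,0,0,-0.62,-0.5],
    [0.6,-0.48,0,0,0,-0.75,-0.5],
    [0.7,-0.56,0,0,0,-0.87,-0.5],
    [0.7,-0.6,0,0,0,-1,-0.5],
  ],
)

```text
clock: 1.1
tcp_pos: [0.3295, -0.4137, 0.2308]
tool_rot: [[0.652, 0.758, -0.0], [0.758, -0.652, 0.001], [0.001, -0.001, -1.0]]
ft_force: [-1.3, -1.3, 0.8]
grip_width: 0.0642
grip_force: 0.0
```

```bash
cat > g.py <<'E'
import sys
from h import *
def go(x,y,z,phi):
    s=bot.read_state();R=np.array(s["tool_rot"]);d=R.T@(np.array([x,y,z])-s["tcp_pos"])/.25
    a=np.radians(phi);T=np.array([[-np.sin(a),np.cos(a),0],[np.cos(a),np.sin(a),0],[0,0,-1]]).T
    T=np.stack([[np.sin(a),-np.cos(a),0],[np.cos(a),np.sin(a),0],[0,0,-1]],1)
    if np.linalg.det(T)<0:T[:,0]*=-1
    w=cv2.Rodrigues(R.T@T)[0].ravel()/np.radians(30)
    print("t",round(s["clock"],2),"tcp",np.round(s["tcp_pos"],4),"phi",np.degrees(np.arctan2(R[1,1],R[0,1])).round(1),"shift",d.round(3),"turn",w.round(3),"w",round(s["grip_width"],4),s["grip_force"],"F",np.round(s["ft_force"],1))
if __name__=="__main__": go(*map(float,sys.argv[1:]))
E
python3 g.py .446 -.219 .15 4
```

```text
t 1.1 tcp [ 0.3295 -0.4137  0.2308] phi -40.7 shift [ 0.894 -0.154  0.324] turn [-1.000e-03 -2.000e-03 -1.489e+00] w 0.0642 0.0 F [-1.3 -1.3  0.8]
```

Emit:
step_arm(
  moves=[
    [0.13,-0.02,0.03,0,0,-0.14,-0.5],
    [0.26,-0.04,0.06,0,0,-0.28,-0.5],
    [0.39,-0.06,0.09,0,0,-0.43,-0.5],
    [0.52,-0.08,0.12,0,0,-0.57,-0.5],
    [0.65,-0.1,0.15,0,0,-0.71,-0.5],
    [0.78,-0.12,0.18,0,0,-0.86,-0.5],
    [0.89,-0.15,0.2,0,0,-1,-0.5],
    [0.89,-0.15,0.2,0,0,-1,-0.5],
  ],
)

```text
clock: 2.1
tcp_pos: [0.4461, -0.2211, 0.1804]
tool_rot: [[0.187, 0.982, -0.002], [0.982, -0.187, 0.001], [0.001, -0.002, -1.0]]
ft_force: [-1.3, 0.0, 0.7]
grip_width: 0.0642
grip_force: 0.0
```

```bash
python3 g.py .446 -.219 .1 4; python3 - <<'E'
from h import *
f,z,K,M=get("wrist");cv2.imwrite("pics/w1.png",f);print(M.round(3))
E
```

```text
t 2.1 tcp [ 0.4461 -0.2211  0.1804] phi -10.8 shift [ 0.008 -0.001  0.321] turn [-0.003 -0.002 -0.493] w 0.0642 0.0 F [-1.3  0.   0.7]
[[ 0.982 -0.179 -0.054  0.459]
 [-0.187 -0.945 -0.269 -0.154]
 [-0.003  0.274 -0.962  0.324]
 [ 0.     0.     0.     1.   ]]
```

View pics/w1.png

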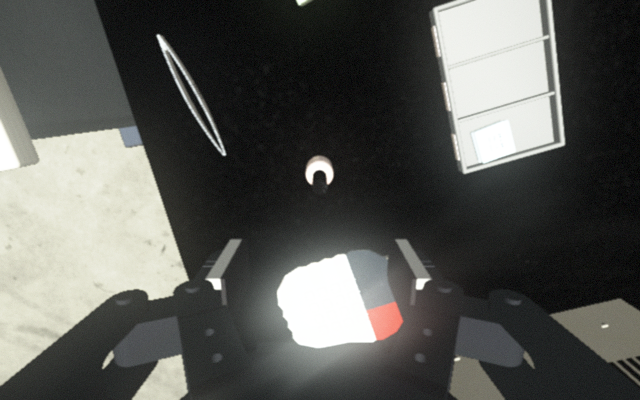

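The wrist view shows the black-cap bottle at (319,170), centred between the fingers, with clear space around it.

```bash
cat > w.py <<'E'
from h import *
import sys
f,z,K,M=get("wrist");P=cloud(z,K,M);x,y,h=map(float,sys.argv[1:4])
q=P[(P[...,2]>.012)&(P[...,2]<h+.006)&(np.hypot(P[...,0]-x,P[...,1]-y)<.03)]
t=q[q[:,2]>h-.004]
print(len(q),"mid",((q.max(0)+q.min(0))/2).round(4),"mean",q.mean(0).round(4),"top",len(t),t.mean(0).round(4),((t.max(0)+t.min(0))/2).round(4))
r=cv2.minAreaRect((t[:,:2]*1e3).astype(np.float32));print(r)
E
python3 w.py .446 -.219 .034;python3 w.py .446 -.219 .066
```

```text
448 mid [ 0.4476 -0.2172  0.026 ] mean [ 0.4482 -0.2139  0.027 ] top 47 [ 0.4476 -0.2142  0.0338] [ 0.4472 -0.2155  0.0349]
((447.684326171875, -215.19943237304688), (9.060290336608887, 14.76219367980957), 82.4122543334961)
747 mid [ 0.4476 -0.2176  0.0401] mean [ 0.4481 -0.2158  0.0408] top 209 [ 0.4474 -0.22    0.0663] [ 0.4473 -0.2203  0.065 ]
((447.5092468261719, -220.2581329345703), (12.797330856323242, 12.27906322479248), 79.36121368408203)
```

Emit:
step_arm(
  moves=[
    [0.01,0.004,0.15,0,0,-0.15,-0.3],
    [0.01,0.004,0.3,0,0,-0.3,-0.3],
    [0.01,0.004,0.45,0,0,-0.49,-0.3],
    [0.01,0.004,0.6,0,0,-0.49,-0.3],
    [0.01,0.004,0.66,0,0,-0.49,-0.3],
    [0.01,0.004,0.71,0,0,-0.49,-0.3],
    [0.01,0.004,0.71,0,0,-0.49,-0.3],
    [0.01,0.004,0.71,0,0,-0.49,0],
  ],
)

```text
clock: 3.25
tcp_pos: [0.4485, -0.2212, 0.0049]
tool_rot: [[-0.066, 0.998, 0.002], [0.998, 0.066, -0.001], [-0.002, 0.002, -1.0]]
ft_force: [0.5, -0.0, -0.3]
grip_width: 0.0423
grip_force: 0.0
```

Emit:
step_arm(
  moves=[
    [0,0,0,0,0,0,1],
    [0,0,0,0,0,0,1],
    [0,0,0,0,0,0,1],
    [0,0,0,0,0,0,1],
    [0,0,0,0,0,0,1],
    [0,0,0,0,0,0,1],
    [0,0,-0.02,0,0,0,1],
    [0,0,-0.06,0,0,0,1],
  ],
)

```text
clock: 4.25
tcp_pos: [0.4474, -0.2202, 0.0191]
tool_rot: [[-0.066, 0.998, -0.001], [0.998, 0.066, 0.0], [0.0, -0.0, -1.0]]
ft_force: [-0.6, -1.0, -0.0]
grip_width: 0.0235
grip_force: 58.9
```

```bash
python3 g.py .6295 .1944 .12 4
```

```text
t 4.25 tcp [ 0.4474 -0.2202  0.0191] phi 3.8 shift [ 1.607  0.836 -0.403] turn [-0.001 -0.001 -0.008] w 0.0235 58.860964248888195 F [-0.6 -1.  -0. ]
```

Emit:
step_arm(
  moves=[
    [0,0,-0.15,0,0,0,1],
    [0.05,0.05,-0.3,0,0,0,1],
    [0.2,0.1,-0.42,0,0,0,1],
    [0.36,0.18,-0.42,0,0,0,1],
    [0.52,0.26,-0.42,0,0,0,1],
    [0.68,0.34,-0.42,0,0,0,1],
    [0.84,0.42,-0.42,0,0,0,1],
    [0.96,0.5,-0.42,0,0,0,1],
  ],
)

```text
clock: 5.25
tcp_pos: [0.557, 0.029, 0.1245]
tool_rot: [[-0.067, 0.998, 0.001], [0.998, 0.067, -0.0], [-0.0, 0.001, -1.0]]
ft_force: [0.3, 0.0, -0.2]
grip_width: 0.0231
grip_force: 58.9
```

```bash
python3 g.py .6295 .1944 .05 4; python3 - <<'E'
from h import *
f,z,K,M=get("wrist");cv2.imwrite("pics/w2.png",f[100:400,100:540])
E
```

```text
t 5.25 tcp [0.557  0.029  0.1245] phi 3.8 shift [0.641 0.333 0.298] turn [ 0.001  0.    -0.006] w 0.0231 58.92093501286581 F [ 0.3  0.  -0.2]
```

View pics/w2.png

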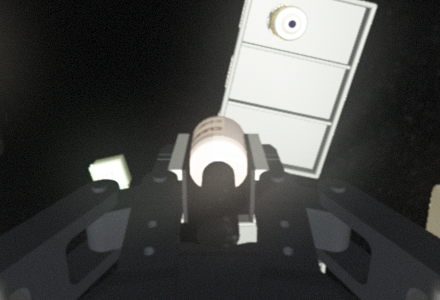

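```bash
cat > held.py <<'E'
from h import *
s=bot.read_state();R=np.array(s["tool_rot"]);f,z,K,M=get("wrist");P=(cloud(z,K,M)-s["tcp_pos"])@R
q=P[(abs(P[...,1])<.0105)&(P[...,2]>-.07)&(P[...,2]<.03)&(abs(P[...,0])<.05)]
for a in np.arange(-.06,.02,.006):
    t=q[(q[:,2]>a)&(q[:,2]<a+.006)]
    if len(t)>5: print("toolz",a.round(3),len(t),"x",np.percentile(t[:,0],[2,50,98]).round(4),"y",np.percentile(t[:,1],[2,98]).round(4))
E
python3 held.py
```

```text
toolz -0.06 502 x [0.0018 0.0065 0.0079] y [-0.0063  0.0059]
toolz -0.054 427 x [0.0028 0.0066 0.0079] y [-0.0063  0.0059]
toolz -0.048 357 x [0.0029 0.0068 0.008 ] y [-0.0063  0.0059]
toolz -0.042 325 x [0.0034 0.0071 0.0084] y [-0.0061  0.0059]
toolz -0.036 277 x [0.0037 0.0074 0.0088] y [-0.0063  0.006 ]
toolz -0.03 533 x [0.0008 0.0076 0.0121] y [-0.0081  0.0078]
toolz -0.024 1219 x [-0.0046  0.0102  0.0153] y [-0.0102  0.0102]
toolz -0.018 301 x [0.0106 0.0145 0.0159] y [-0.01    0.0101]
toolz -0.012 253 x [0.0111 0.0148 0.0162] y [-0.0099  0.0099]
toolz -0.006 222 x [0.0111 0.0151 0.0164] y [-0.0101  0.0101]
toolz -0.0 69 x [0.0115 0.0152 0.0163] y [-0.0097  0.0094]
```

Bottle held upright, centre about 2.5 mm ahead of the TCP. Carrying it to the -y bottle bay.

Emit:
step_arm(
  moves=[
    [0.11,0.06,0,0,0,0,1],
    [0.22,0.12,0,0,0,0,1],
    [0.33,0.18,0,0,0,0,1],
    [0.44,0.24,0,0,0,0,1],
    [0.55,0.29,0.05,0,0,0,1],
    [0.63,0.335,0.12,0,0,0,1],
    [0.63,0.335,0.2,0,0,0,1],
    [0.63,0.335,0.28,0,0,0,1],
  ],
)

```text
clock: 6.35
tcp_pos: [0.6293, 0.1888, 0.0526]
tool_rot: [[-0.065, 0.998, -0.001], [0.998, 0.065, -0.0], [-0.0, -0.001, -1.0]]
ft_force: [0.2, 0.1, -0.2]
grip_width: 0.0229
grip_force: 59.0
```

```bash
python3 g.py .6297 .192 .0085 4.1; python3 - <<'E'
from h import *
f,z,K,M=get("wrist");cv2.imwrite("pics/w3.png",f)
E
```

```text
t 6.35 tcp [0.6293 0.1888 0.0526] phi 3.7 shift [0.013 0.002 0.177] turn [-0.002  0.001 -0.012] w 0.0229 58.97538975114003 F [ 0.2  0.1 -0.2]
```

View pics/w3.png

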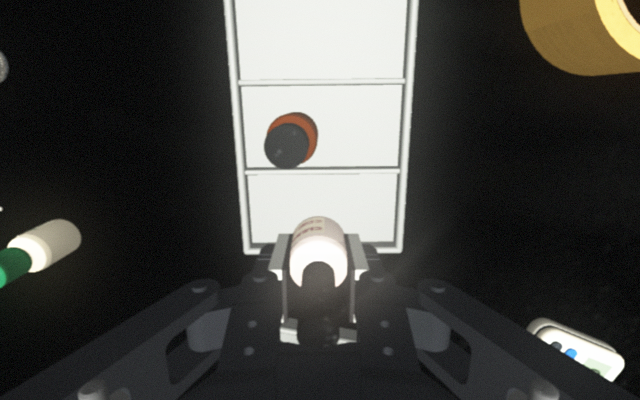

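The view shows the bottle over the near bay, with the divider at row 170 and the tray walls parallel to the fingers. Lowering now.

Emit:
step_arm(
  moves=[
    [0.013,0.002,0.06,0,0,0,1],
    [0.013,0.002,0.11,0,0,0,1],
    [0.013,0.002,0.14,0,0,0,1],
    [0.013,0.002,0.16,0,0,0,1],
    [0.013,0.002,0.17,0,0,0,1],
    [0.013,0.002,0.176,0,0,0,1],
    [0.013,0.002,0.176,0,0,0,1],
    [0.013,0.002,0.176,0,0,0,1],
  ],
)

```text
clock: 7.4
tcp_pos: [0.6303, 0.1932, 0.0101]
tool_rot: [[-0.066, 0.998, 0.001], [0.998, 0.066, 0.0], [0.0, 0.001, -1.0]]
ft_force: [-0.1, 0.6, 0.3]
grip_width: 0.0237
grip_force: 59.0
```

Emit:
step_arm(
  moves=[
    [0,0,0.004,0,0,0,1],
    [0,0,0.008,0,0,0,1],
    [0,0,0.008,0,0,0,1],
    [0,0,0.008,0,0,0,0.4],
    [0,0,0.008,0,0,0,0.2],
    [0,0,0.008,0,0,0,0],
    [0,0,0.008,0,0,0,0],
    [0,0,0.008,0,0,0,0],
  ],
)

```text
clock: 8.4
tcp_pos: [0.6301, 0.1931, 0.0077]
tool_rot: [[-0.066, 0.998, -0.0], [0.998, 0.066, 0.0], [0.0, -0.0, -1.0]]
ft_force: [-0.9, -0.2, 0.0]
grip_width: 0.0423
grip_force: 0.0
```

Emit:
step_arm(
  moves=[
    [0,0,-0.05,0,0,0,0],
    [0,0,-0.1,0,0,0,0],
    [0,0,-0.2,0,0,0,0],
    [0,0,-0.35,0,0,0,0],
    [0,0,-0.5,0,0,0,0],
    [0,0,-0.6,0,0,0,0],
    [0,0,-0.6,0,0,0,0],
    [0,0,-0.6,0,0,0,0],
  ],
)

```text
clock: 9.4
tcp_pos: [0.6295, 0.1931, 0.1569]
tool_rot: [[-0.066, 0.998, -0.001], [0.998, 0.066, -0.0], [-0.0, -0.001, -1.0]]
ft_force: [0.3, -0.4, -0.9]
grip_width: 0.0425
grip_force: 0.0
```

```bash
python3 w.py .6295 .1944 .069; python3 g.py .465 .162 .1 4
```

```text
1194 mid [0.6286 0.1932 0.0416] mean [0.6296 0.1975 0.0371] top 252 [0.6296 0.1944 0.0693] [0.6296 0.1939 0.0683]
((629.5596923828125, 194.13699340820312), (12.406001091003418, 12.664091110229492), 52.64379119873047)
t 9.45 tcp [0.6291 0.193  0.1562] phi 3.8 shift [-0.081 -0.663  0.227] turn [-0.005  0.    -0.008] w 0.0429 0.0 F [-0.7  0.3 -0.8]
```

Black-cap bottle is placed. Next, the green-cap bottle.

Emit:
step_arm(
  moves=[
    [-0.01,-0.1,0,0,0,0,0],
    [-0.02,-0.2,0,0,0,0,0],
    [-0.03,-0.3,0,0,0,0,0],
    [-0.05,-0.4,0,0,0,0,0],
    [-0.06,-0.5,0,0,0,0,0],
    [-0.07,-0.6,0,0,0,0,0],
    [-0.08,-0.66,0.05,0,0,0,0],
    [-0.08,-0.66,0.1,0,0,0,0],
  ],
)

```text
clock: 10.45
tcp_pos: [0.4654, 0.1622, 0.1311]
tool_rot: [[-0.066, 0.998, -0.002], [0.998, 0.066, -0.0], [-0.0, -0.002, -1.0]]
ft_force: [0.1, -0.4, -0.3]
grip_width: 0.0428
grip_force: 0.0
```

```bash
python3 w.py .465 .162 .036;python3 w.py .465 .162 .050; python3 g.py .465 .162 .004 4; python3 - <<'E'
from h import *
f,z,K,M=get("wrist");cv2.imwrite("pics/w4.png",f)
E
```

```text
430 mid [0.4661 0.1661 0.0268] mean [0.4659 0.1695 0.0279] top 60 [0.4657 0.1694 0.038 ] [0.4659 0.1683 0.0368]
((465.7792663574219, 168.4976043701172), (15.22102165222168, 5.198970794677734), 2.786630630493164)
875 mid [0.4661 0.1648 0.0322] mean [0.4658 0.1666 0.0391] top 415 [0.4659 0.1633 0.0503] [0.4659 0.1629 0.0493]
((465.8656311035156, 162.9140625), (15.04910945892334, 16.145286560058594), 3.321927070617676)
t 10.55 tcp [0.4656 0.1622 0.1305] phi 3.8 shift [-0.    -0.     0.506] turn [-0.008  0.    -0.008] w 0.0426 0.0 F [ 0.2 -0.2 -0.5]
```

View pics/w4.png

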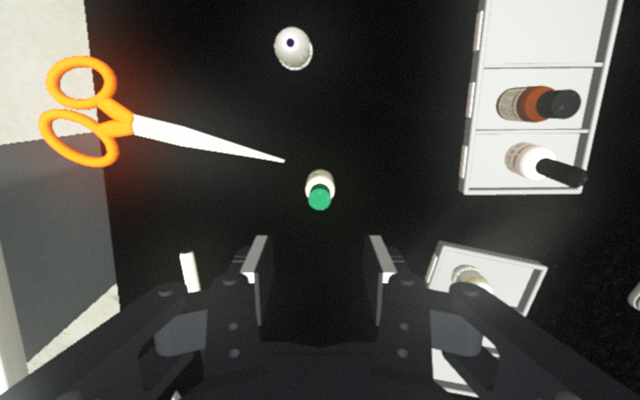

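```bash
python3 -c "
from h import *
f,z,K,M=get('wrist')
for p in [(284,160),(240,150),(320,190)]: print(ray(*p,.002,K,M).round(4))"
```

```text
[0.4355 0.1803 0.002 ]
[0.3984 0.1863 0.002 ]
[0.4677 0.1561 0.002 ]
```

Scissor tip is at (0.4355, 0.180), about 8 mm clear of the finger if I grasp slightly to -y.

Emit:
step_arm(
  moves=[
    [-0.01,0,0.12,0,0,0,0],
    [-0.01,0,0.24,0,0,0,0],
    [-0.01,0,0.36,0,0,0,0],
    [-0.01,0,0.44,0,0,0,0],
    [-0.01,0,0.48,0,0,0,0],
    [-0.01,0,0.506,0,0,0,0],
    [-0.01,0,0.506,0,0,0,0],
    [-0.01,0,0.506,0,0,0,0],
  ],
)

```text
clock: 11.65
tcp_pos: [0.4677, 0.16, 0.0071]
tool_rot: [[-0.066, 0.998, 0.002], [0.998, 0.066, 0.0], [0.0, 0.002, -1.0]]
ft_force: [0.0, -0.1, 0.6]
grip_width: 0.0425
grip_force: 0.0
```

Emit:
step_arm(
  moves=[
    [0,0,0,0,0,0,1],
    [0,0,0,0,0,0,1],
    [0,0,0,0,0,0,1],
    [0,0,0,0,0,0,1],
    [0,0,0,0,0,0,1],
    [0,0,-0.05,0,0,0,1],
    [0,0,-0.2,0,0,0,1],
    [0,0,-0.4,0,0,0,1],
  ],
)

```text
clock: 12.65
tcp_pos: [0.4657, 0.1597, 0.1067]
tool_rot: [[-0.066, 0.998, -0.003], [0.998, 0.066, -0.0], [-0.0, -0.003, -1.0]]
ft_force: [1.3, -0.0, 0.1]
grip_width: 0.0201
grip_force: 58.8
```

```bash
python3 held.py; python3 g.py .6225 .2922 .1 4.1
```

```text
toolz -0.048 1521 x [-0.004   0.0038  0.011 ] y [-0.0076  0.007 ]
toolz -0.042 482 x [-0.0095  0.009   0.0115] y [-0.0104  0.0104]
toolz -0.036 484 x [-0.0106  0.0092  0.0115] y [-0.0104  0.0102]
toolz -0.03 405 x [-0.0104  0.0089  0.0119] y [-0.0104  0.0102]
toolz -0.024 962 x [-0.008   0.0104  0.0146] y [-0.0103  0.0102]
toolz -0.018 310 x [-0.0087  0.0134  0.0151] y [-0.0103  0.0102]
toolz -0.012 263 x [-0.0101  0.0135  0.0152] y [-0.0103  0.0102]
toolz -0.006 200 x [0.0091 0.0139 0.0153] y [-0.01    0.0099]
toolz -0.0 130 x [0.009  0.0139 0.0153] y [-0.0096  0.0098]
t 12.7 tcp [0.4708 0.1605 0.1144] phi 3.8 shift [0.486 0.64  0.065] turn [ 0.02  -0.001 -0.01 ] w 0.0202 58.803854829166085 F [4.8 1.5 3. ]
```

Emit:
step_arm(
  moves=[
    [0.06,0.08,0,0,0,0,1],
    [0.13,0.17,0,0,0,0,1],
    [0.2,0.27,0,0,0,0,1],
    [0.27,0.37,0,0,0,0,1],
    [0.35,0.47,0,0,0,0,1],
    [0.42,0.57,0,0,0,0,1],
    [0.475,0.66,0,0,0,0,1],
    [0.475,0.66,0.05,0,0,0,1],
  ],
)

```text
clock: 13.7
tcp_pos: [0.6255, 0.2901, 0.0949]
tool_rot: [[-0.066, 0.998, 0.003], [0.998, 0.066, 0.001], [0.001, 0.004, -1.0]]
ft_force: [0.1, 0.6, -0.5]
grip_width: 0.0208
grip_force: 58.8
```

```bash
python3 g.py .6228 .2887 .03 4.1
```

```text
t 13.7 tcp [0.6255 0.2901 0.0949] phi 3.8 shift [-0.005 -0.012  0.26 ] turn [ 0.007 -0.001 -0.01 ] w 0.0208 58.80923078628257 F [ 0.1  0.6 -0.5]
```

Emit:
step_arm(
  moves=[
    [-0.005,0,0.06,0,0,0,1],
    [-0.005,0,0.12,0,0,0,1],
    [-0.005,0,0.18,0,0,0,1],
    [-0.005,0,0.23,0,0,0,1],
    [-0.005,0,0.26,0,0,0,1],
    [-0.005,0,0.28,0,0,0,1],
    [-0.005,0,0.28,0,0,0,1],
    [-0.005,0,0.28,0,0,0,1],
  ],
)

```text
clock: 14.7
tcp_pos: [0.6243, 0.2881, 0.0244]
tool_rot: [[-0.066, 0.998, 0.001], [0.998, 0.066, 0.0], [0.0, 0.001, -1.0]]
ft_force: [-0.5, -0.2, -0.0]
grip_width: 0.0207
grip_force: 58.8
```

```bash
python3 g.py .6228 .2887 .008 4.1;python3 held.py|head -3
```

```text
t 14.7 tcp [0.6243 0.2881 0.0244] phi 3.8 shift [ 0.003 -0.006  0.066] turn [ 0.002 -0.    -0.011] w 0.0207 58.81112550152466 F [-0.5 -0.2 -0. ]
toolz -0.048 1514 x [-0.004   0.0037  0.0109] y [-0.0076  0.0071]
toolz -0.042 468 x [-0.0096  0.0092  0.0114] y [-0.0104  0.0104]
toolz -0.036 497 x [-0.0103  0.0091  0.0115] y [-0.0104  0.0102]
```

Emit:
step_arm(
  moves=[
    [0,0,0.03,0,0,0,1],
    [0,0,0.05,0,0,0,1],
    [0,0,0.06,0,0,0,1],
    [0,0,0.067,0,0,0,1],
    [0,0,0.067,0,0,0,1],
    [0,0,0.067,0,0,0,0.4],
    [0,0,0.067,0,0,0,0.2],
    [0,0,0.067,0,0,0,0],
  ],
)

```text
clock: 15.75
tcp_pos: [0.6235, 0.2878, 0.0064]
tool_rot: [[-0.066, 0.998, -0.001], [0.998, 0.066, -0.0], [-0.0, -0.001, -1.0]]
ft_force: [1.0, -0.4, 0.5]
grip_width: 0.0428
grip_force: 0.0
```

Emit:
step_arm(
  moves=[
    [0,0,0,0,0,0,0],
    [0,0,-0.04,0,0,0,0],
    [0,0,-0.1,0,0,0,0],
    [0,0,-0.2,0,0,0,0],
    [0,0,-0.35,0,0,0,0],
    [0,0,-0.5,0,0,0,0],
    [0,0,-0.6,0,0,0,0],
    [0,0,-0.6,0,0,0,0],
  ],
)

```text
clock: 16.75
tcp_pos: [0.6258, 0.2885, 0.1614]
tool_rot: [[-0.066, 0.998, 0.007], [0.998, 0.066, 0.002], [0.001, 0.007, -1.0]]
ft_force: [0.6, -0.4, 0.1]
grip_width: 0.0427
grip_force: 0.0
```

```bash
python3 w.py .6225 .2922 .053; python3 g.py .4405 .265 .11 4
```

```text
979 mid [0.6206 0.2918 0.0338] mean [0.6227 0.2967 0.034 ] top 340 [0.6231 0.2914 0.0533] [0.6231 0.2911 0.0523]
((623.14306640625, 291.0657043457031), (15.261221885681152, 16.112436294555664), 3.959796905517578)
t 16.8 tcp [0.6245 0.2882 0.1588] phi 3.8 shift [-0.044 -0.741  0.193] turn [ 0.006 -0.001 -0.008] w 0.0426 0.0 F [ 0.2 -0.1 -0.6]
```

Green is placed. Now the tall objective, turning to the objective tray's yaw on the way.

Emit:
step_arm(
  moves=[
    [0,-0.1,0,0,0,0.06,0],
    [-0.01,-0.2,0,0,0,0.12,0],
    [-0.01,-0.3,0,0,0,0.18,0],
    [-0.02,-0.4,0,0,0,0.25,0],
    [-0.03,-0.5,0,0,0,0.31,0],
    [-0.04,-0.6,0,0,0,0.37,0],
    [-0.045,-0.7,0.06,0,0,0.42,0],
    [-0.045,-0.735,0.12,0,0,0.42,0],
  ],
)

```text
clock: 17.8
tcp_pos: [0.4393, 0.2643, 0.1251]
tool_rot: [[0.153, 0.988, -0.002], [0.988, -0.153, -0.001], [-0.001, -0.002, -1.0]]
ft_force: [0.8, 0.2, -0.5]
grip_width: 0.0429
grip_force: 0.0
```

```bash
python3 w.py .4405 .265 .046;python3 w.py .4405 .265 .03; python3 g.py .4405 .265 .003 -8.7
```

```text
967 mid [0.4395 0.2657 0.0303] mean [0.4407 0.269  0.0363] top 342 [0.4403 0.266  0.0453] [0.4402 0.2653 0.0453]
((439.9726257324219, 265.1527099609375), (15.389219284057617, 14.895238876342773), 50.75613784790039)
435 mid [0.4393 0.265  0.024 ] mean [0.4409 0.2714 0.0278] top 295 [0.4408 0.27   0.0325] [0.4401 0.265  0.031 ]
((440.2491455078125, 265.3182678222656), (24.203210830688477, 24.15234375), 19.64478874206543)
t 17.9 tcp [0.4389 0.264  0.124 ] phi -8.8 shift [0.006 0.008 0.484] turn [-0.01   0.005 -0.003] w 0.0429 0.0 F [-0.  -0.6  0.4]
```

Emit:
step_arm(
  moves=[
    [0.006,0.005,0.12,0,0,0,0],
    [0.006,0.005,0.24,0,0,0,0],
    [0.006,0.005,0.34,0,0,0,0],
    [0.006,0.005,0.42,0,0,0,0],
    [0.006,0.005,0.46,0,0,0,0],
    [0.006,0.005,0.487,0,0,0,0],
    [0.006,0.005,0.487,0,0,0,0],
    [0.006,0.005,0.487,0,0,0,0],
  ],
)

```text
clock: 18.9
tcp_pos: [0.4434, 0.2662, 0.006]
tool_rot: [[0.153, 0.988, 0.001], [0.988, -0.153, 0.0], [0.001, 0.001, -1.0]]
ft_force: [0.4, -0.7, 0.1]
grip_width: 0.0428
grip_force: 0.0
```

Emit:
step_arm(
  moves=[
    [0,0,0,0,0,0,1],
    [0,0,0,0,0,0,1],
    [0,0,0,0,0,0,1],
    [0,0,0,0,0,0,1],
    [0,0,0,0,0,0,1],
    [0,0,-0.05,0,0,0,1],
    [0,0,-0.2,0,0,0,1],
    [0,0,-0.4,0,0,0,1],
  ],
)

```text
clock: 19.9
tcp_pos: [0.4415, 0.2655, 0.1056]
tool_rot: [[0.154, 0.988, -0.003], [0.988, -0.154, -0.001], [-0.001, -0.003, -1.0]]
ft_force: [2.0, 0.3, -1.7]
grip_width: 0.0226
grip_force: 59.0
```

```bash
python3 held.py; python3 g.py .6043 -.0119 .1 -8.7
```

```text
toolz -0.042 1178 x [-0.0054  0.0011  0.0064] y [-0.0067  0.0069]
toolz -0.036 765 x [-0.0031  0.0057  0.0088] y [-0.0091  0.0092]
toolz -0.03 726 x [-0.0018  0.0081  0.0109] y [-0.0104  0.0102]
toolz -0.024 310 x [0.0056 0.01   0.0114] y [-0.0101  0.0101]
toolz -0.018 269 x [0.0057 0.0099 0.0113] y [-0.01    0.0099]
toolz -0.012 307 x [0.0058 0.0099 0.0116] y [-0.0101  0.0099]
toolz -0.006 215 x [0.0066 0.0107 0.0122] y [-0.0099  0.01  ]
toolz -0.0 6 x [0.008  0.0105 0.0112] y [-0.0084  0.0045]
t 19.95 tcp [0.4465 0.2674 0.1136] phi -8.8 shift [-1.008  0.794  0.057] turn [ 0.019 -0.01  -0.004] w 0.0228 59.0148631070042 F [4.7 3.9 4.4]
```

Emit:
step_arm(
  moves=[
    [-0.08,0.06,0,0,0,0,1],
    [-0.2,0.16,0,0,0,0,1],
    [-0.34,0.27,0,0,0,0,1],
    [-0.48,0.38,0,0,0,0,1],
    [-0.62,0.49,0,0,0,0,1],
    [-0.76,0.6,0,0,0,0,1],
    [-0.9,0.71,0,0,0,0,1],
    [-1,0.8,0,0,0,0,1],
  ],
)

```text
clock: 20.95
tcp_pos: [0.6026, -0.0136, 0.1057]
tool_rot: [[0.155, 0.988, 0.001], [0.988, -0.155, -0.0], [-0.0, 0.001, -1.0]]
ft_force: [-0.1, -0.1, -1.3]
grip_width: 0.0228
grip_force: 59.0
```

```bash
python3 g.py .6043 -.0119 .03 -8.7; python3 - <<'E'
from h import *
f,z,K,M=get("wrist");cv2.imwrite("pics/w5.png",f)
E
```

```text
t 20.95 tcp [ 0.6026 -0.0136  0.1057] phi -8.9 shift [0.008 0.005 0.303] turn [ 0.001  0.    -0.007] w 0.0228 58.98799014830729 F [-0.1 -0.1 -1.3]
```

View pics/w5.png

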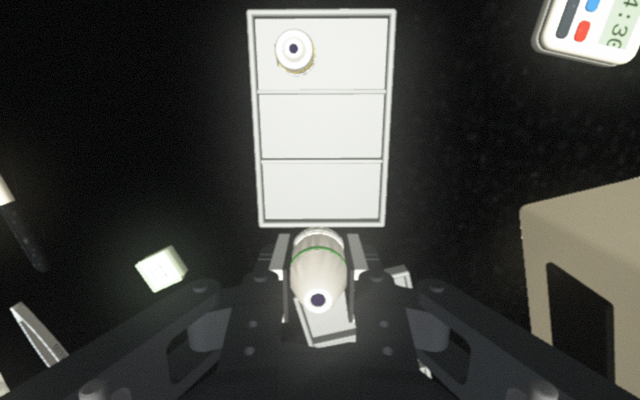

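The objective is held upright and centred, and the near bay is square to the fingers. Lowering.

Emit:
step_arm(
  moves=[
    [0.01,0.005,0.06,0,0,0,1],
    [0.01,0.005,0.12,0,0,0,1],
    [0.01,0.005,0.18,0,0,0,1],
    [0.01,0.005,0.24,0,0,0,1],
    [0.01,0.005,0.29,0,0,0,1],
    [0.01,0.005,0.32,0,0,0,1],
    [0.01,0.005,0.32,0,0,0,1],
    [0.01,0.005,0.32,0,0,0,1],
  ],
)

```text
clock: 22.0
tcp_pos: [0.6041, -0.0097, 0.0259]
tool_rot: [[0.154, 0.988, 0.001], [0.988, -0.154, -0.0], [-0.0, 0.001, -1.0]]
ft_force: [-0.2, -0.1, -0.8]
grip_width: 0.023
grip_force: 59.1
```

```bash
python3 g.py .6043 -.0119 .008 -8.7
```

```text
t 22.0 tcp [ 0.6041 -0.0097  0.0259] phi -8.8 shift [-0.009  0.002  0.071] turn [ 0.002  0.    -0.004] w 0.023 59.075522452185396 F [-0.2 -0.1 -0.8]
```

Emit:
step_arm(
  moves=[
    [-0.008,0,0.03,0,0,0,1],
    [-0.008,0,0.05,0,0,0,1],
    [-0.008,0,0.065,0,0,0,1],
    [-0.008,0,0.072,0,0,0,1],
    [-0.008,0,0.072,0,0,0,1],
    [-0.008,0,0.072,0,0,0,0.4],
    [-0.008,0,0.072,0,0,0,0.2],
    [-0.008,0,0.072,0,0,0,0],
  ],
)

```text
clock: 23.0
tcp_pos: [0.6033, -0.0115, 0.0071]
tool_rot: [[0.154, 0.988, -0.0], [0.988, -0.154, 0.0], [0.0, -0.0, -1.0]]
ft_force: [-0.4, 0.3, 0.0]
grip_width: 0.0428
grip_force: 0.0
```

Emit:
step_arm(
  moves=[
    [0,0,0,0,0,0,0],
    [0,0,-0.04,0,0,0,0],
    [0,0,-0.1,0,0,0,0],
    [0,0,-0.2,0,0,0,0],
    [0,0,-0.35,0,0,0,0],
    [0,0,-0.5,0,0,0,0],
    [0,0,-0.6,0,0,0,0],
    [0,0,-0.6,0,0,0,0],
  ],
)

```text
clock: 24.0
tcp_pos: [0.6052, -0.0119, 0.161]
tool_rot: [[0.153, 0.988, 0.007], [0.988, -0.153, -0.001], [-0.0, 0.007, -1.0]]
ft_force: [-0.0, -0.2, 0.1]
grip_width: 0.0428
grip_force: 0.0
```

```bash
python3 w.py .6043 -.0119 .049; python3 g.py .467 -.0555 .12 16.5
```

```text
1063 mid [ 0.605  -0.013   0.0319] mean [ 0.6036 -0.0112  0.032 ] top 264 [ 0.6034 -0.0122  0.0483] [ 0.6033 -0.0127  0.0484]
((603.1597900390625, -12.756156921386719), (14.44602108001709, 14.800704002380371), 85.02426147460938)
t 24.05 tcp [ 0.6039 -0.0116  0.1587] phi -8.8 shift [-0.258 -0.514  0.154] turn [ 0.005  0.001 -0.844] w 0.0428 0.0 F [-0.3  0.1 -0.2]
```

Objective is placed. Last, the small box.

Emit:
step_arm(
  moves=[
    [-0.03,-0.06,0,0,0,-0.12,-0.1],
    [-0.06,-0.13,0,0,0,-0.24,-0.1],
    [-0.1,-0.2,0,0,0,-0.36,-0.1],
    [-0.14,-0.28,0,0,0,-0.48,-0.1],
    [-0.18,-0.36,0,0,0,-0.6,-0.1],
    [-0.22,-0.44,0,0,0,-0.72,-0.1],
    [-0.258,-0.51,0.05,0,0,-0.84,-0.1],
    [-0.258,-0.51,0.12,0,0,-0.84,-0.1],
  ],
)

```text
clock: 25.05
tcp_pos: [0.4657, -0.0556, 0.1257]
tool_rot: [[-0.281, 0.96, -0.002], [0.96, 0.281, 0.001], [0.001, -0.002, -1.0]]
ft_force: [0.4, -0.1, -0.1]
grip_width: 0.0465
grip_force: 0.0
```

```bash
python3 w.py .467 -.0555 .016;  python3 - <<'E'
from h import *
f,z,K,M=get("wrist");P=cloud(z,K,M)
m=((P[...,2]>.011)&(P[...,2]<.022)&(np.hypot(P[...,0]-.467,P[...,1]+.0555)<.03)&(f.max(2)>90)).astype(np.uint8)*255
c=max(cv2.findContours(m,0,2)[0],key=cv2.contourArea)
Q=np.array([ray(u,v,.016,K,M)[:2]*1e3 for u,v in c[:,0]],np.float32);print(cv2.minAreaRect(Q))
cv2.drawContours(f,[c],0,(0,0,255),1);cv2.imwrite("pics/w6.png",f)
E
python3 g.py .467 -.0555 .003 16.5
```

```text
1160 mid [ 0.467  -0.0562  0.0156] mean [ 0.4672 -0.0552  0.0167] top 1160 [ 0.4672 -0.0552  0.0167] [ 0.467  -0.0562  0.0156]
((467.33135986328125, -56.11280059814453), (27.67730712890625, 27.858291625976562), 17.42515754699707)
((467.03582763671875, -55.60400390625), (28.060916900634766, 28.136314392089844), 16.45429039001465)
t 25.15 tcp [ 0.4648 -0.0549  0.1241] phi 16.3 shift [-0.007  0.01   0.484] turn [-0.01  -0.008 -0.005] w 0.047 0.0 F [-0.5  0.9 -0.5]
```

View pics/w6.png

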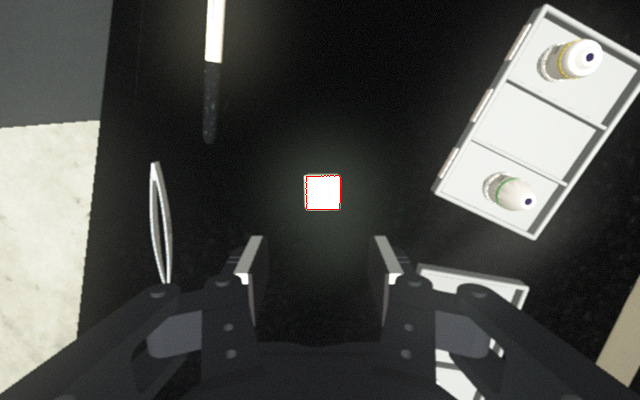

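The box is square to the fingers at (322,192) and centred. Grasping it.

Emit:
step_arm(
  moves=[
    [-0.005,0.006,0.12,0,0,0,-0.1],
    [-0.005,0.006,0.24,0,0,0,-0.1],
    [-0.005,0.006,0.34,0,0,0,-0.1],
    [-0.005,0.006,0.42,0,0,0,-0.1],
    [-0.005,0.006,0.46,0,0,0,-0.1],
    [-0.005,0.006,0.487,0,0,0,-0.1],
    [-0.005,0.006,0.487,0,0,0,-0.1],
    [-0.005,0.006,0.487,0,0,0,-0.1],
  ],
)

```text
clock: 26.15
tcp_pos: [0.4697, -0.0566, 0.0062]
tool_rot: [[-0.282, 0.959, 0.001], [0.959, 0.282, -0.0], [-0.001, 0.001, -1.0]]
ft_force: [0.1, -0.2, -0.3]
grip_width: 0.0471
grip_force: 0.0
```

Emit:
step_arm(
  moves=[
    [0,0,0,0,0,0,0.1],
    [0,0,0,0,0,0,1],
    [0,0,0,0,0,0,1],
    [0,0,0,0,0,0,1],
    [0,0,0,0,0,0,1],
    [0,0,-0.02,0,0,0,1],
    [0,0,-0.08,0,0,0,1],
    [0,0,-0.16,0,0,0,1],
  ],
)

```text
clock: 27.15
tcp_pos: [0.4688, -0.0563, 0.0462]
tool_rot: [[-0.282, 0.959, -0.001], [0.959, 0.282, 0.0], [0.001, -0.001, -1.0]]
ft_force: [0.3, -0.9, 0.7]
grip_width: 0.0257
grip_force: 59.0
```

```bash
python3 held.py; python3 g.py .6179 -.1177 .07 6.1
```

```text
toolz -0.018 18 x [-0.0077  0.0059  0.0138] y [-0.0063  0.0079]
toolz -0.012 2699 x [-0.0116  0.0026  0.0148] y [-0.0101  0.0101]
toolz -0.006 130 x [0.0134 0.0139 0.0147] y [-0.0102  0.01  ]
toolz -0.0 167 x [0.0134 0.0138 0.0143] y [-0.0099  0.0101]
t 27.2 tcp [ 0.471 -0.057  0.049] phi 16.4 shift [-0.399  0.496 -0.081] turn [0.007 0.005 0.343] w 0.0259 59.00848209857941 F [2.3 0.2 1.1]
```

Emit:
step_arm(
  moves=[
    [0,0,-0.08,0,0,0,1],
    [-0.04,0.05,-0.14,0,0,0.05,1],
    [-0.1,0.12,-0.14,0,0,0.1,1],
    [-0.17,0.21,-0.14,0,0,0.17,1],
    [-0.24,0.3,-0.14,0,0,0.24,1],
    [-0.31,0.38,-0.14,0,0,0.3,1],
    [-0.38,0.46,-0.14,0,0,0.34,1],
    [-0.4,0.5,-0.1,0,0,0.34,1],
  ],
)

```text
clock: 28.2
tcp_pos: [0.619, -0.118, 0.0715]
tool_rot: [[-0.107, 0.994, 0.003], [0.994, 0.107, -0.001], [-0.001, 0.003, -1.0]]
ft_force: [0.6, -1.0, -0.7]
grip_width: 0.0255
grip_force: 59.1
```

```bash
python3 g.py .6179 -.1177 .025 6.1; python3 held.py
```

```text
t 28.2 tcp [ 0.619  -0.118   0.0715] phi 6.1 shift [ 0.002 -0.005  0.186] turn [0.005 0.003 0.002] w 0.0255 59.054789543151855 F [ 0.6 -1.  -0.7]
toolz -0.018 12 x [-0.007   0.0027  0.0117] y [-0.0039  0.0073]
toolz -0.012 2712 x [-0.0118  0.0025  0.0147] y [-0.0101  0.0101]
toolz -0.006 146 x [0.0134 0.0139 0.0146] y [-0.0097  0.0099]
toolz -0.0 151 x [0.0133 0.0137 0.0141] y [-0.0102  0.01  ]
```

Emit:
step_arm(
  moves=[
    [0,0,0.04,0,0,0,1],
    [0,0,0.08,0,0,0,1],
    [0,0,0.12,0,0,0,1],
    [0,0,0.16,0,0,0,1],
    [0,0,0.19,0,0,0,1],
    [0,0,0.19,0,0,0,1],
    [0,0,0.19,0,0,0,1],
    [0,0,0.19,0,0,0,1],
  ],
)

```text
clock: 29.25
tcp_pos: [0.6177, -0.1173, 0.0236]
tool_rot: [[-0.107, 0.994, 0.001], [0.994, 0.107, -0.0], [-0.0, 0.001, -1.0]]
ft_force: [0.6, -0.4, -0.7]
grip_width: 0.0256
grip_force: 59.1
```

```bash
python3 g.py .6179 -.1177 .0075 6.1
```

```text
t 29.25 tcp [ 0.6177 -0.1173  0.0236] phi 6.2 shift [-0.002  0.001  0.064] turn [0.002 0.001 0.002] w 0.0256 59.08162593841553 F [ 0.6 -0.4 -0.7]
```

Emit:
step_arm(
  moves=[
    [0,0,0.03,0,0,0,1],
    [0,0,0.05,0,0,0,1],
    [0,0,0.06,0,0,0,1],
    [0,0,0.065,0,0,0,1],
    [0,0,0.065,0,0,0,1],
    [0,0,0.065,0,0,0,0.3],
    [0,0,0.065,0,0,0,0.1],
    [0,0,0.065,0,0,0,-0.05],
  ],
)

```text
clock: 30.25
tcp_pos: [0.617, -0.1171, 0.0062]
tool_rot: [[-0.107, 0.994, -0.001], [0.994, 0.107, 0.0], [0.0, -0.001, -1.0]]
ft_force: [0.3, 0.3, 0.3]
grip_width: 0.0451
grip_force: 0.0
```

Emit:
step_arm(
  moves=[
    [0,0,0,0,0,0,-0.05],
    [0,0,-0.04,0,0,0,-0.05],
    [0,0,-0.1,0,0,0,-0.05],
    [0,0,-0.2,0,0,0,-0.05],
    [0,0,-0.35,0,0,0,-0.05],
    [-0.1,-0.1,-0.5,0,0,0,-0.05],
    [-0.3,-0.3,-0.6,0,0,0,-0.05],
    [-0.5,-0.5,-0.6,0,0,0,-0.05],
  ],
)

```text
clock: 31.25
tcp_pos: [0.5196, -0.2411, 0.1598]
tool_rot: [[-0.109, 0.994, 0.005], [0.994, 0.109, -0.004], [-0.005, 0.005, -1.0]]
ft_force: [0.5, -0.6, -0.1]
grip_width: 0.0449
grip_force: 0.0
```

Emit:
step_arm(
  moves=[
    [-0.1,-0.05,0,0,0,0,0],
    [-0.25,-0.1,0,0,0,0,0],
    [-0.4,-0.1,0,0,0,0,0],
    [-0.5,-0.1,0,0,0,0,0],
    [-0.6,-0.1,0,0,0,0,0],
    [-0.6,-0.1,0,0,0,0,0],
    [-0.6,-0.1,0,0,0,0,0],
    [-0.6,-0.1,0,0,0,0,0],
  ],
)

```text
clock: 32.25
tcp_pos: [0.5104, -0.3901, 0.156]
tool_rot: [[-0.108, 0.994, -0.0], [0.994, 0.108, 0.0], [0.0, -0.0, -1.0]]
ft_force: [-0.3, -0.6, -0.2]
grip_width: 0.0427
grip_force: 0.0
```

```bash
python3 - <<'E'
from h import *
f,z,K,M=get("top");P=cloud(z,K,M);cv2.imwrite("pics/top1.png",cv2.resize(f[100:250,200:500],None,fx=2.6,fy=2.6))
T=dict(bott=(.626,.2433,4.1),obj=(.6117,.0365,-8.7),cov=(.6231,-.1664,6.1))
for t,(a,b,w) in T.items():
    w=np.radians(w);R=np.array([[np.cos(w),-np.sin(w)],[np.sin(w),np.cos(w)]])
    L=(P[...,:2]-[a,b])@R
    for y in(.049,0,-.049):
        m=(abs(L[...,0])<.043)&(abs(L[...,1]-y)<.021)&(P[...,2]>.015)&(P[...,2]<.1)
        q=L[m];h=P[...,2][m]
        if len(q)>8:
            k=h>np.percentile(h,99)-.008;print(t,y,len(q),q[k].mean(0).round(4),np.percentile(h,99).round(4))
E
```

```text
bott 0.049 102 [0.0003 0.0475] 0.0573
bott 0 125 [-0.0136 -0.0043] 0.0691
bott -0.049 114 [-0.0004 -0.0495] 0.0728
obj 0.049 110 [-0.0157  0.0474] 0.0427
obj -0.049 108 [-0.0014 -0.0485] 0.0531
cov 0.049 143 [-0.0006  0.051 ] 0.0244
cov -0.049 166 [-0.0145 -0.0521] 0.0227
```

View pics/top1.png

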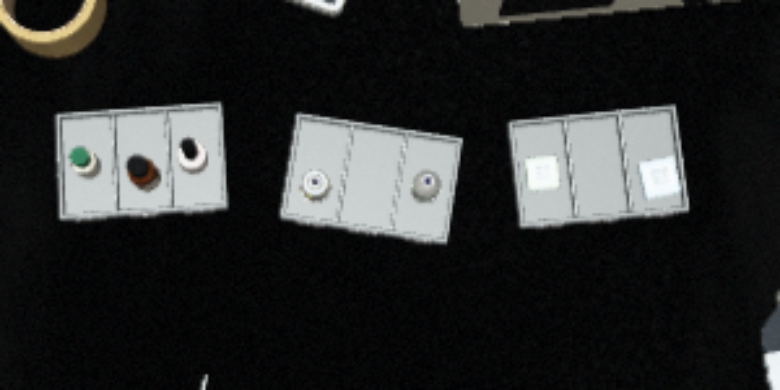

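The picture shows all seven things upright in their own bays: green (83,160), black cap (192,155), tall objective (427,184), small box (542,172). Handing in.

```bash
python3 -c "
from workcell import bot
print(bot.job_done())"
```

```text
the job is handed in; nothing more can be done
None
```

I sorted all four things into their matching trays and handed the job in at about 32 s; the last overhead picture showed all seven upright in their bays, each moved one within about 2 mm of its bay's middle (the hand-in returned no verdict).

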